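# Brace a free pulley with the holding frame and tighten its knob

## Task

Hang the holding frame on the two pins of the drive unit's pulley, fully home and flat, with its tail on the side of the stop post. Then tighten the pulley's bar knob clockwise until the bar lies in line with the frame's tail; the pulley spins freely, so the frame's tail has to come up against the stop post and brace it. Leave the frame in place on the pins with its tail against the post, and leave the other things on the bench where they are.

Things in the scene. Friction and masses are not known exactly. Their poses are not given: they have to be found in the camera images.
- frame_grip (a point): Centre of the holding frame's black grip block, 36 (x) x 20 (y) x 32 mm tall, standing on the tail by the frame's centre of mass, 78 mm (+x) from the middle of the head's window. The point is 24 mm above the frame's underside, 16 mm below the block's top. x runs along the tail away from the head, z up. Grip across y (20 mm). The frame is loose, 0.3 to 0.5 kg, and starts flat on the bench.
- hole_a (a point): Centre, on the underside, of the 14 mm round hole at the +y end of the frame's head, an aluminium plate 76 (x) x 130 (y) x 8 mm with a 56 mm square window in the middle. 78 mm behind (-x) the grip's centre, 50 mm to +y, 24 mm below it. Axes as the frame.
- hole_b (a point): Centre, on the underside, of the 14 mm hole at the -y end of the head, 100 mm from hole_a. Axes as the frame. The holes are alike: either may go on either pin if the tail then points to the stop post's side.
- frame_tail (a point): Middle of the steel end block, 35 (x) x 30 (y) x 15 mm tall, of the frame's 20 mm wide, 8 mm thick tail: 147 mm (+x) from the window's middle, 4 mm above the underside. The tail ends 165 mm from the window's middle. Axes as the frame.
- pin_a (a point): Foot of a steel pin on the pulley's top face, 85 mm above the bench: upright, 12 mm across, 22 mm tall, top 9 mm tapered to 5 mm. The pulley (190 mm disc, upright shaft) spins freely (0.02 N m). Axes turn with it: pin_a at +y of its axis, x within 0.5 rad of the drive unit's x at the start. A frame hung with its tail along +x hangs 0.12 to 0.5 rad anticlockwise (from above) of the post.
- pin_b (a point): Foot of the other pin, alike, at -y of the pulley's axis, 100 mm from pin_a. The axis lies midway between them.
- knob_grip (a point): On the pulley's axis, in the middle of the black bar knob's grip, 145 mm above the bench. The bar is 44 mm long (this point's y), 14 mm thick (x) and reaches from 120 to 162 mm above the bench; below it a stem and hub up to 38 mm across. It passes through the window and stands clear above the hung frame, whose grip block then tops out at 125 mm. Axes turn with the knob, z up.
- knob (a joint): Turn of the knob relative to the pulley, rad, growing clockwise from above: 0 to 0.3 at the start (bar about across the tail), 1.57 when the bar is in line with the pulley's x axis, so with the hung frame's tail (tight); end stop at 1.74. It takes 0.12 N m, more than the free pulley resists: unbraced, the pulley turns along with the knob.
- stop_post (a point): Centre of the top of the fixed upright steel stop post: 12 mm across, top 118 mm above the bench, at 150 mm (+x) and 21 mm (-y) from the pulley's axis in the drive unit's axes, which this point shares. The unit is fixed, on a wooden foot 170 mm square, 20 mm thick, with an arm to the post. The tail's end block bears on the post when the tail points along this x.
- braced (a point): A place of the fixed drive unit (nothing to see there), 147 mm (+x) from the pulley's axis: frame_tail lies here when the frame is home and its tail is against the stop post. Axes are the drive unit's.
- oil_mid (a point): Bystander, to be left alone: white round oil bottle, 60 mm across, 165 mm tall. Point at its centre.
- tin_mid (a point): Bystander, to be left alone: plain metal can, 66 mm across, 95 mm tall. Point at its centre.
- jar_mid (a point): Bystander, to be left alone: clear screw-top jar, 64 mm across, 85 mm tall. Point at its centre.
- bush_mid (a point): Bystander, to be left alone: brass bush (plain cylinder), 44 mm across, 40 mm tall, standing close to the drive unit in the corner beside the stop post's foot; the frame's tail passes well above it. Point at its centre.
- offcut_mid (a point): Bystander, to be left alone: wood offcut 45 x 60 x 35 mm, lying close to the frame's head. Point at its centre.
- tape_mid (a point): Bystander, to be left alone: grey tape-measure case 70 x 45 x 65 mm. Point at its centre.

How it is judged:
By the outcome, as a careful person would: the job done as asked, in the order asked, and still so for the second after the job is handed in, with the robot touching nothing.
It also fails if it takes over 72 s, if anything falls off the work surface, if the arm or the gripper's body presses on something with over 40 N, if the wrist force passes 120 N, or if a joint passes its speed limit or range.

## Robot

A 6-joint arm with a two-finger parallel gripper is mounted at the origin on the work surface. World frame = base frame: x ahead of the robot, y to its left, z up, the work surface at z = 0. Lengths are in m, angles in degrees, forces in N, time in s.
With the tool pointing down it reaches from about 0.3 to 0.825 m from the base axis. Payload 5.4 kg.
Tool frame: the origin (TCP) lies on the centre line of the jaws, within the pads' length; the fingertips stand 17 mm ahead of it and the grasp point (between the pads) lies 2 mm behind it; z points along the fingers, y is the line along which they close (so a half turn about z gives the same grasp; the last joint's range is limited). The gripper opens to 92 mm and grips with 3 to 60 N. Pads are 20 mm wide; open, the fingers measure 128 mm over their backs; the gripper's body (75 mm by 189 mm) begins 69 mm behind the grasp point.
Start: joints at [54.253, 9.076, 91.501, -0, 79.423, -12.038], TCP at [0.231, 0.526, 0.196] pointing down, gripper open.
Joint ranges: [-166.64, 166.64], [-54.1, 131.32], [10.49, 154.53], [-73.88, 253.88], [9.74, 151.15], [-171.62, 171.62]. Speed limits (degrees/s): [147.25, 147.25, 180, 180, 180, 180].

## Interface

Orientations are given as a 3x3 rotation matrix whose columns are the frame's x, y, z axes.
In Python, from bench import manip gives the robot as it stands.
- The arm moves only by the tool jog_arm, never from a script. Its argument "motion" is one flat list of numbers, 7 for each row, row after row: the shift along the tool's x, y, z normalised to -1 to 1, where 1 is 50 cm, then the turn, a rotation vector about the tool's x, y, z normalised to -1 to 1, where 1 is 30 degrees, then the finger opening in mm, from 0 to 91.9. In form: [tx, ty, tz, ax, ay, az, claw, tx, ty, tz, ax, ay, az, claw, ...]. A call has exactly 8 rows; each row is the pose to reach, as a shift and turn from the pose commanded when the call began, along the tool's axes at that moment; what a row does not reach only later rows make up. A row lasts 1/12 s, in which the tool goes at most 41.7 mm and 7.16 degrees, less where a joint would pass 70% of its speed; a pose out of reach is approached as far as the arm can. A call with a number of a shift or a turn outside -1 to 1 is refused whole. A call with a gripper value outside its range is refused whole. The fingers move at their own pace and stop on an object; the grip force is fixed at half the most. Time passes only in rows, so rows that repeat a pose let the fingers close, or fill a call up. It gives the time, the measured TCP pose, the force, the opening and the grip force at its end, in the units of the state.
- manip.sense(): the state, without advancing time (a new reading comes with each control period).
- manip.read_camera(name): name is "side" or "top" or "wrist"; returns a dict with "pixels" (480x640x3 uint8, red, green, blue), "fx", "fy", "cx", "cy" (pixels), "rvec" (rotation vector, rad) and "tvec" (3), from world to camera coordinates, as OpenCV has them. Camera axes: x right, y down, z forward; pixel columns grow to the right and rows downward; lengths in m; the calibration is good to about 2 mm. The wrist camera is an equidistant fisheye: a pixel r from the principal point sees the ray r / f radians off the axis. A picture is of the moment at which its call begins. There is no depth.
- manip.close_job(): hands the job in; it is judged then, once.
Trained networks look in a picture, given as the dict that the camera call returned (one of the last four; its "shot" number tells which), for a name from the list of things; names that differ only in an ending like _2 or _b are one class to them, and where a whole thing is asked for, a point or a joint stands for the part that bears it (a point fixed in the world has none). Each returns a list of dicts, best first, with "confidence" (0 to 1); they miss things now and then, are a little off and sometimes report something else, mostly with a low value. They report only what shows in the picture. A call takes as long as a camera call.
- manip.trace(picture, thing): "mask" (480x640 bool, what is visible of it) and "at" ([column, row] in pixels, amid what is visible of it).
- manip.tip_of(picture, thing): "at" ([column, row] in pixels: a listed point, or the origin of a listed thing).
The state is a dict: "time": time; "qpos": joint angles; "joint_vel": joint speeds; "effort": joint torques, N m; "ee_pos": TCP position; "ee_rot": TCP orientation; "contact_force": force on the tool from outside, world axes, zero at the start; "torque": the same for the moment, N m; "width": finger opening in m; "finger_force": force on a finger pad.
Only numpy, scipy, OpenCV 4.12 (cv2) and the standard library are available. Lean on these libraries where they do the work, as an engineer would, in place of code of your own. Each camera call takes 0.05 s, during which the arm holds its last target. There are 200 camera calls.

## Working session

There is one attempt and no reset: what is moved stays moved. The work goes in short steps, Python scripts to look and compute and a tool call to move; the robot and the scene stay as the last step left them, time stands still between calls to the robot, and variables do not carry over. Pictures are saved under pics/ and viewed, at most 10 in all, crops included, and the job is handed in when it is done.

Besides the shell and the picture viewer there is one more tool, called after "Request:" by a JSON object that holds its "fn" and its "kwargs", one argument or row to a line. jog_arm: Moves the arm, as the interface text tells. Its arguments: {"type":"object","properties":{"motion":{"type":"array"}},"required":["motion"]}

```bash
mkdir -p pics
cat > h.py <<'E'
import numpy as np, cv2
from bench import manip
from scipy.spatial.transform import Rotation as R
def ray(p,uv):
    Rm=cv2.Rodrigues(np.array(p["rvec"],float))[0]; t=np.array(p["tvec"],float).ravel()
    x=(uv[0]-p["cx"])/p["fx"]; y=(uv[1]-p["cy"])/p["fy"]
    if p.get("_w"):
        r=np.hypot(x,y); s=np.sin(r)/r if r>1e-9 else 1; d=np.array([x*s,y*s,np.cos(r)])
    else: d=np.array([x,y,1.]); d/=np.linalg.norm(d)
    return -Rm.T@t, Rm.T@d
def cam(n):
    p=manip.read_camera(n); p["_w"]=(n=="wrist"); return p
def tri(rs):
    A=np.zeros((3,3));b=np.zeros(3)
    for o,d in rs:
        M=np.eye(3)-np.outer(d,d);A+=M;b+=M@o
    x=np.linalg.solve(A,b); res=[np.linalg.norm((np.eye(3)-np.outer(d,d))@(x-o)) for o,d in rs]
    return x,np.array(res)
def atz(r,z):
    o,d=r; return o+d*(z-o[2])/d[2]
def save(p,n): cv2.imwrite("pics/"+n,cv2.cvtColor(p["pixels"],cv2.COLOR_RGB2BGR))
E
python3 - <<'E'
from h import *
s=manip.sense();print(s["ee_pos"],s["ee_rot"],s["time"])
names="frame_grip hole_a hole_b frame_tail pin_a pin_b knob_grip stop_post oil_mid tin_mid jar_mid bush_mid offcut_mid tape_mid".split()
ps={c:cam(c) for c in("side","top","wrist")}
for c in ps: save(ps[c],c+"0.png")
for n in names:
    rs=[]
    for c in ps:
        try:r=manip.tip_of(ps[c],n)
        except Exception as e: print(n,c,e);continue
        for q in r[:3]: print(n,c,np.round(q["at"],1),round(q["confidence"],2))
        if r and r[0]["confidence"]>.4: rs.append(ray(ps[c],r[0]["at"]))
    if len(rs)>1: x,e=tri(rs);print("  ->",x.round(4),e.round(4))
print(manip.sense()["time"])
E
```

```text
[0.2308158  0.52590321 0.19481772] [[-9.15600013e-01  4.02088729e-01 -1.12680333e-03]
 [ 4.02090103e-01  9.15598782e-01 -1.55571819e-03]
 [ 4.06163007e-04 -1.87749207e-03 -9.99998155e-01]] 0.0
frame_grip side [334.2 236.2] 0.7
frame_grip top [244.7 225.8] 0.61
  -> [0.5848 0.2174 0.027 ] [0.0027 0.0027]
hole_a side [299.3 245.1] 0.88
hole_a side [333.3 238.9] 0.62
hole_a top [243.8 272.7] 0.98
hole_a top [247.8 228.3] 0.73
hole_a top [207.7 238.3] 0.69
hole_a wrist [206.8 445.3] 0.64
  -> [ 0.4905  0.2232 -0.0032] [0.0019 0.0016 0.0016]
hole_b side [299.3 245.1] 0.88
hole_b side [333.3 238.9] 0.62
hole_b top [243.8 272.7] 0.98
hole_b top [247.8 228.3] 0.73
hole_b top [207.7 238.3] 0.69
hole_b wrist [206.8 445.3] 0.64
  -> [ 0.4905  0.2232 -0.0032] [0.0019 0.0016 0.0016]
frame_tail side [351.8 253.1] 0.9
frame_tail top [482.7 225.9] 0.38
frame_tail top [446.  233.3] 0.25
pin_a side [333.4 382.4] 0.92
pin_a top [499.4 228.6] 0.87
pin_a top [450.8 232.3] 0.58
  -> [ 0.5583 -0.2968  0.0899] [0.0034 0.0034]
pin_b side [333.4 382.4] 0.92
pin_b top [499.4 228.6] 0.87
pin_b top [450.8 232.3]
[... 507 characters left out ...]
de [333.6 286.3] 0.84
tin_mid top [344.5 235.5] 0.62
tin_mid top [199.9 282.3] 0.25
  -> [0.5653 0.0083 0.0444] [0.0051 0.0051]
jar_mid side [273.6 288.6] 0.98
jar_mid top [346.2 298.7] 0.58
jar_mid top [462.8 162.6] 0.42
  -> [0.4308 0.0078 0.0434] [0.0007 0.0007]
bush_mid side [408.4 388.8] 0.58
bush_mid side [410.8 381.5] 0.55
bush_mid side [318.2 188.1] 0.34
bush_mid top [463.3 160.7] 0.9
  -> [ 0.7154 -0.2532  0.0047] [0.0059 0.0059]
offcut_mid side [295.6 221.4] 0.84
offcut_mid side [384.6 274.4] 0.7
offcut_mid top [200.2 285.1] 0.74
offcut_mid wrist [247.1 430.7] 0.6
  -> [0.4722 0.3122 0.0086] [0.0083 0.0081 0.003 ]
tape_mid side [298.3 244. ] 0.16
tape_mid top [147.2 255.3] 0.7
2.25
```

View pics/top0.png

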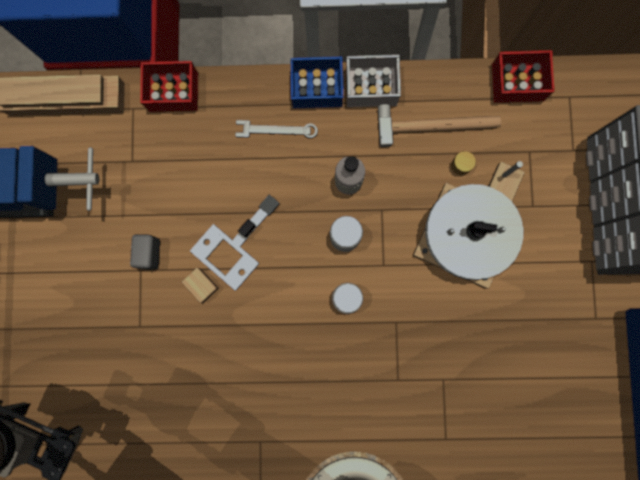

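View pics/side0.png

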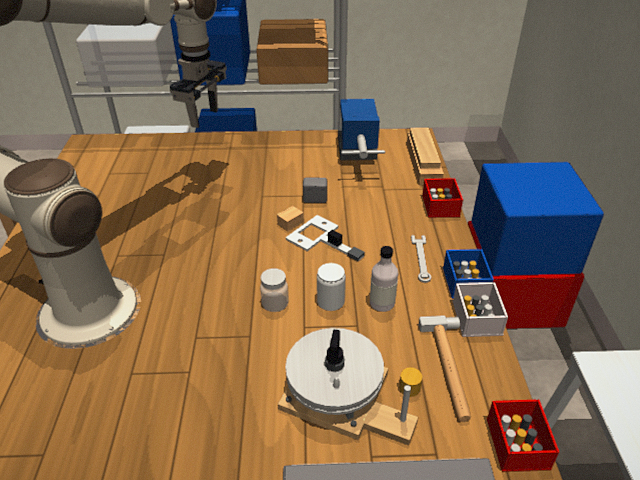

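The top view shows the frame with its grip at about (247,228), holes at (207,240) and (243,272), and its tail pointing up-right to (270,203). The pulley axis is near (476,230), with pins at (451,232) and (500,229) and the post at (518,164). The bush (463,161), the offcut (199,285) and the other bystanders are all clear of these.

```bash
cat >> h.py <<'E'
def mv(pos,yaw,cmd=None):
    "print tool shift/turn (normalised) to TCP pos with tool y at world yaw deg, tool straight down"
    s=manip.sense(); p=np.array(s["ee_pos"]); Rm=np.array(s["ee_rot"])
    y=np.array([np.cos(np.radians(yaw)),np.sin(np.radians(yaw)),0]); z=np.array([0,0,-1.]); T=np.column_stack([np.cross(y,z),y,z])
    sh=Rm.T@(np.array(pos)-p); rv=R.from_matrix(Rm.T@T).as_rotvec(degrees=True)
    print("shift",(sh/.5).round(4),"turn",(rv/30).round(4),"| dist",round(float(np.linalg.norm(sh)),4))
E
python3 - <<'E'
from h import *
s=manip.sense();p=cam("wrist");Rm=np.array(s["ee_rot"])
o,d=ray(p,(p["cx"],p["cy"]));print("cam in tool",(Rm.T@(o-s["ee_pos"])).round(3),(Rm.T@d).round(3),p["fx"],p["cx"],p["cy"])
t=cam("top")
for n,uv,z in (("h1",(207.7,238.3),.008),("h2",(243.8,272.7),.008),("pinL",(450.8,232.3),.107),("pinR",(499.4,228.6),.107),("tail",(268,204),.015)): print(n,atz(ray(t,uv),z).round(3))
mv([.50,.27,.26],50)
E
```

```text
cam in tool [ 0.077 -0.001 -0.188] [-0.269  0.001  0.963] 371.64829954431775 319.6083832490926 237.31330989375968
h1 [0.565 0.3   0.008]
h2 [0.49  0.223 0.008]
pinL [ 0.555 -0.197  0.107]
pinR [ 0.56  -0.291  0.107]
tail [0.635 0.169 0.015]
shift [-0.6985 -0.2535 -0.1285] turn [-1.000e-04 -1.000e-04  5.431e-01] | dist 0.377
```

Request:
{"fn": "jog_arm", "kwargs": {
  "motion": [-0.7,-0.25,-0.05,0,0,0.55,91,-0.7,-0.25,-0.05,0,0,0.55,91,-0.7,-0.25,-0.05,0,0,0.55,91,-0.7,-0.25,-0.05,0,0,0.55,91,-0.7,-0.25,-0.05,0,0,0.55,91,-0.7,-0.25,-0.05,0,0,0.55,91,-0.7,-0.25,-0.05,0,0,0.55,91,-0.7,-0.25,-0.05,0,0,0.55,91]
}}

```text
time: 3.02
ee_pos: [0.4742, 0.2964, 0.2185]
ee_rot: [[-0.764, 0.646, 0.0], [0.646, 0.764, 0.0], [-0.0, 0.0, -1.0]]
contact_force: [0.5, 0.7, 0.2]
width: 0.0909
finger_force: 0.0
```

Run:
```python
from h import *
print(manip.sense()["ee_pos"]);mv([.586,.213,.16],49.5)
```

```text
[0.4742326  0.29644875 0.21853248]
shift [-0.2784  0.0168  0.1171] turn [0.0009 0.0003 0.0096] | dist 0.1513
```

Request:
{"fn": "jog_arm", "kwargs": {
  "motion": [-0.27,0.015,0.11,0,0,0,91,-0.27,0.015,0.11,0,0,0,91,-0.27,0.015,0.11,0,0,0,91,-0.27,0.015,0.11,0,0,0,91,-0.27,0.015,0.11,0,0,0,91,-0.27,0.015,0.11,0,0,0,91,-0.27,0.015,0.11,0,0,0,91,-0.27,0.015,0.11,0,0,0,91]
}}

```text
time: 3.68
ee_pos: [0.5805, 0.2179, 0.1642]
ee_rot: [[-0.765, 0.644, 0.001], [0.644, 0.765, 0.001], [-0.001, 0.001, -1.0]]
contact_force: [0.6, 0.4, -0.3]
width: 0.0908
finger_force: 0.0
```

Run:
```python
from h import *
s=manip.sense();print(np.array(s["ee_pos"]).round(4))
p=cam("wrist");save(p,"w1.png")
for n,z in (("frame_grip",.024),("hole_a",.004),("frame_tail",.004)):
    for q in manip.tip_of(p,n)[:3]: print(n,np.round(q["at"],1),round(q["confidence"],2),atz(ray(p,q["at"]),z).round(4))
```

```text
[0.5805 0.2179 0.1642]
frame_grip [318.3 226.8] 0.9 [0.5835 0.2131 0.024 ]
hole_a [370.2 137.5] 0.89 [0.5527 0.3023 0.004 ]
hole_a [265.5 138.9] 0.61 [0.4907 0.2268 0.004 ]
frame_tail [319.3 284.8] 0.95 [0.6343 0.1715 0.004 ]
```

View pics/w1.png

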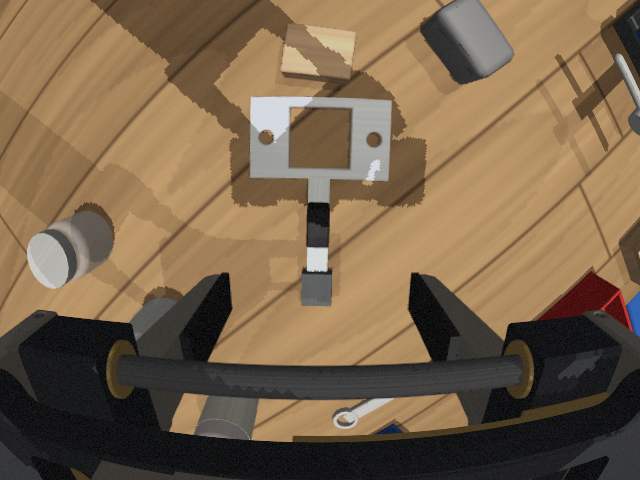

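The wrist view shows the holes at (265,137) and (374,140), the grip at (318,226) and the tail block at (317,287). The frame is nearly square to the tool, and the offcut is clear of the path.

Run:
```python
from h import *
p=cam("wrist")
g=p["pixels"].astype(int)
def ctr(u,v,r=11):
    w=p["pixels"][v-r:v+r+1,u-r:u+r+1].astype(float); s=w[:,:,2]  # blue low in wood
    k=s<(s.min()+s.max())/2-5; yy,xx=np.nonzero(k); return u-r+xx.mean(),v-r+yy.mean(),k.sum()
P=[]
for uv in((265,137),(374,140)):
    c=ctr(*uv);x=atz(ray(p,c[:2]),.004);P.append(x);print(np.round(c,1),x.round(4))
print("dist",np.linalg.norm(P[0]-P[1]))
m=(P[0]+P[1])/2; d=P[1]-P[0]; yaw=np.degrees(np.arctan2(d[1],d[0])); fx=np.array([d[1],-d[0],0])/np.linalg.norm(d)
print("mid",m,"frame y yaw",yaw,"grip",m+.078*fx,"tail",m+.147*fx)
t=cam("top")
for n in("frame_grip","frame_tail"):
    a=manip.tip_of(p,n)[0]; b=manip.tip_of(t,n)
    for q in b[:2]: print(n,tri([ray(p,a["at"]),ray(t,q["at"])]),q["confidence"])
g=m+.078*fx; mv([g[0],g[1],.027],yaw); mv([g[0],g[1],.06],yaw)
```

```text
[265.7 136.8 188. ] [0.4895 0.2279 0.004 ]
[373.9 139.  173. ] [0.556  0.3037 0.004 ]
dist 0.10082575518028776
mid [0.52275922 0.265766   0.004     ] frame y yaw 48.73731909103823 grip [0.58139134 0.21432405 0.004     ] tail [0.63325822 0.1688177  0.004     ]
frame_grip (array([0.58303956, 0.21302848, 0.00192992]), array([0.0011954, 0.0011954])) 0.69
frame_tail (array([0.63295018, 0.16925821, 0.0120516 ]), array([0.00350406, 0.00350406])) 0.72
shift [-0.0039 -0.0031  0.2724] turn [0.0001 0.     0.0354] | dist 0.1362
shift [-0.0039 -0.0031  0.2064] turn [0.0001 0.     0.0354] | dist 0.1032
```

Request:
{"fn": "jog_arm", "kwargs": {
  "motion": [-0.004,-0.003,0.1,0,0,0.035,91,-0.004,-0.003,0.16,0,0,0.035,91,-0.004,-0.003,0.22,0,0,0.035,91,-0.004,-0.003,0.25,0,0,0.035,91,-0.004,-0.003,0.272,0,0,0.035,91,-0.004,-0.003,0.272,0,0,0.035,91,-0.004,-0.003,0.272,0,0,0.035,60,-0.004,-0.003,0.272,0,0,0.035,30]
}}

```text
time: 4.85
ee_pos: [0.5831, 0.2145, 0.0291]
ee_rot: [[-0.752, 0.659, 0.003], [0.659, 0.752, 0.001], [-0.002, 0.003, -1.0]]
contact_force: [1.2, -0.5, 1.0]
width: 0.08
finger_force: 0.0
```

Request:
{"fn": "jog_arm", "kwargs": {
  "motion": [0,0,0,0,0,0,10,0,0,0,0,0,0,10,0,0,0,0,0,0,10,0,0,0,0,0,0,10,0,0,0,0,0,0,10,0,0,0,0,0,0,10,0,0,0,0,0,0,10,0,0,0,0,0,0,10]
}}

```text
time: 5.52
ee_pos: [0.5815, 0.2142, 0.0271]
ee_rot: [[-0.752, 0.66, -0.0], [0.66, 0.752, 0.0], [0.0, -0.0, -1.0]]
contact_force: [-0.6, -0.3, -0.0]
width: 0.0264
finger_force: 0.0
```

Request:
{"fn": "jog_arm", "kwargs": {
  "motion": [0,0,0,0,0,0,5,0,0,0,0,0,0,5,0,0,0,0,0,0,5,0,0,0,0,0,0,5,0,0,-0.02,0,0,0,5,0,0,-0.06,0,0,0,5,0,0,-0.1,0,0,0,5,0,0,-0.15,0,0,0,5]
}}

```text
time: 6.18
ee_pos: [0.5806, 0.2141, 0.1026]
ee_rot: [[-0.752, 0.659, -0.002], [0.659, 0.752, -0.0], [0.001, -0.002, -1.0]]
contact_force: [-0.1, -1.1, -0.5]
width: 0.0049
finger_force: 0.0
```

Run:
```python
from h import *
s=manip.sense();print(s["width"],s["finger_force"],s["contact_force"])
# pulley / post estimate from side + top
a=cam("side");t=cam("top")
pins=[atz(ray(t,q["at"]),.107) for q in manip.tip_of(t,"pin_a")[:2]];print(pins,[q["at"] for q in manip.tip_of(t,"pin_a")])
mv([.64,-.25,.30],88)
```

```text
0.004943309132065391 0.0 [-0.09348624 -1.05058766 -0.45891755]
[array([ 0.56090124, -0.19321708,  0.107     ]), array([ 0.55157755, -0.29257132,  0.107     ])] [[448.6, 229.1], [500.2, 232.7]]
shift [-0.6999 -0.6213 -0.3935] turn [ 0.002   0.0035 -1.3086] | dist 0.5076
```

The fingers closed on nothing, so I'll take a look.

Run:
```python
from h import *
p=cam("wrist");save(p,"w2.png")
for n in ("frame_grip","frame_tail","hole_a"):
    for q in manip.tip_of(p,n)[:2]: print(n,np.round(q["at"],1),round(q["confidence"],2),atz(ray(p,q["at"]),.024 if 'grip' in n else .004).round(4))
```

```text
frame_tail [320.5 310.9] 0.74 [0.6349 0.1684 0.004 ]
hole_a [382.9 134.2] 0.9 [0.5549 0.3023 0.004 ]
```

View pics/w2.png

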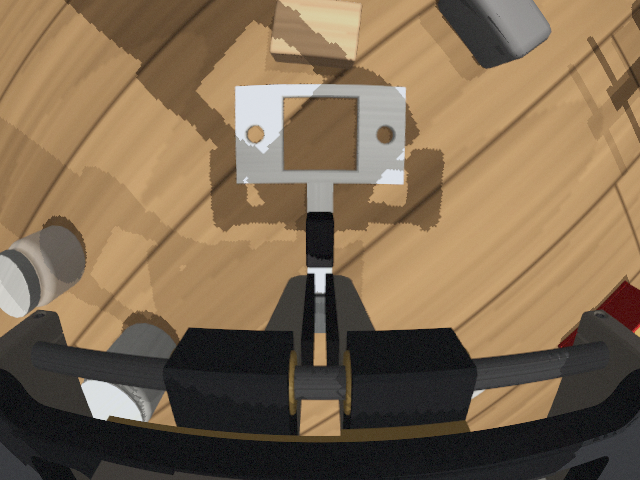

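This wrist view shows the frame where it was: holes at (255,134) and (386,134), grip at rows 212–268 in line with the fingers at column 320. The lift came before the grip force had built up, so I'll open, go down again, and check the force before lifting.

Request:
{"fn": "jog_arm", "kwargs": {
  "motion": [0,0,0,0,0,0,60,0,0,0,0,0,0,60,0,0,0,0,0,0,60,0,0,0.02,0,0,0,60,0,0,0.04,0,0,0,60,0,0,0.06,0,0,0,60,0,0,0.1,0,0,0,60,0,0,0.152,0,0,0,60]
}}

```text
time: 7.25
ee_pos: [0.5826, 0.2144, 0.026]
ee_rot: [[-0.752, 0.659, 0.003], [0.659, 0.752, 0.0], [-0.002, 0.002, -1.0]]
contact_force: [-0.3, 0.0, -0.8]
width: 0.0564
finger_force: 0.0
```

Request:
{"fn": "jog_arm", "kwargs": {
  "motion": [0,0,0,0,0,0,60,0,0,0,0,0,0,5,0,0,0,0,0,0,5,0,0,0,0,0,0,5,0,0,0,0,0,0,5,0,0,0,0,0,0,5,0,0,0,0,0,0,5,0,0,0,0,0,0,5]
}}

```text
time: 7.92
ee_pos: [0.5818, 0.2142, 0.0267]
ee_rot: [[-0.752, 0.66, 0.001], [0.66, 0.752, 0.0], [-0.001, 0.001, -1.0]]
contact_force: [0.9, -0.6, 0.0]
width: 0.0155
finger_force: 0.0
```

Request:
{"fn": "jog_arm", "kwargs": {
  "motion": [0,0,0,0,0,0,5,0,0,0,0,0,0,5,0,0,0,0,0,0,5,0,0,0,0,0,0,5,0,0,0,0,0,0,5,0,0,0,0,0,0,5,0,0,0,0,0,0,5,0,0,0,0,0,0,5]
}}

```text
time: 8.58
ee_pos: [0.5815, 0.2142, 0.0262]
ee_rot: [[-0.752, 0.659, 0.0], [0.659, 0.752, 0.0], [-0.0, 0.0, -1.0]]
contact_force: [0.5, 0.6, 0.1]
width: 0.0047
finger_force: 0.0
```

Run:
```python
from h import *
p=cam("wrist");s=cam("side")
a=p["pixels"]; b=cv2.resize(s["pixels"][160:310,230:430],(533,400),interpolation=cv2.INTER_CUBIC)
im=np.zeros((400,800,3),np.uint8); im[:, :533]=b; c=a[180:400,200:440]; c=cv2.resize(c,(267,245)); im[:245,533:]=c
cv2.imwrite("pics/c3.png",im[:,:,::-1])
```

```text
(no output)
```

View pics/c3.png

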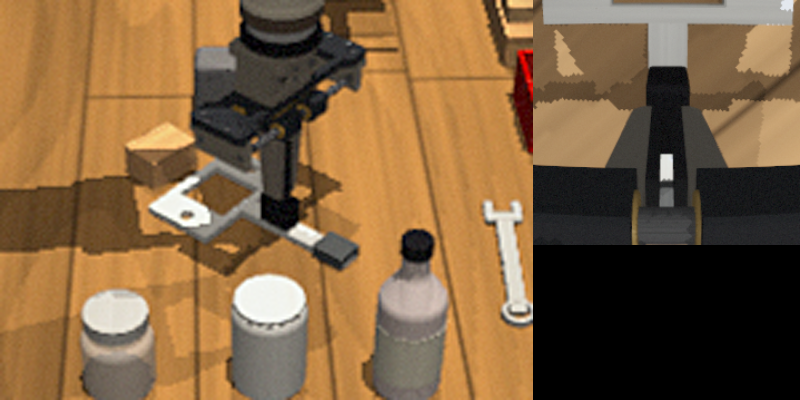

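Run:
```python
from h import *
s=manip.sense();Rm=np.array(s["ee_rot"]);e=np.array(s["ee_pos"])
def proj(p,X): return cv2.projectPoints(np.array(X,float),np.array(p["rvec"],float),np.array(p["tvec"],float),np.array([[p["fx"],0,p["cx"]],[0,p["fy"],p["cy"]],[0,0,1.]]),None)[0][:,0]
a=cam("side")
m=np.array([.5228,.2658]);fx=np.array([.7517,-.6595]);fy=np.array([.6595,.7517])
im=cv2.resize(a["pixels"][200:272,300:396],(768,576),interpolation=cv2.INTER_CUBIC)
def dot(X,c):
    for q in proj(a,[X]): 
        cv2.circle(im,(int((q[0]-300)*8+4),int((q[1]-200)*8+4)),4,c,-1); print(np.round(X,3),q.round(1))
for dx in(-.018,.018):
    for dy in(-.01,.01):
        for z in(.008,.04): w=m+(.078+dx)*fx+dy*fy; dot([w[0],w[1],z],(255,0,0))
for h in(.05,-.05): w=m+h*fy; dot([*w,.008],(255,255,0))
dot(e,(0,255,0)); dot(e+Rm[:,2]*.017,(0,255,255))
cv2.imwrite("pics/c4.png",im[:,:,::-1])
```

```text
[0.561 0.219 0.008] [326.2 241.6]
[0.561 0.219 0.04 ] [326.2 232. ]
[0.574 0.234 0.008] [331.  237.9]
[0.574 0.234 0.04 ] [331.  228.4]
[0.588 0.195 0.008] [336.9 247.1]
[0.588 0.195 0.04 ] [337.1 237.5]
[0.602 0.21  0.008] [341.7 243.3]
[0.602 0.21  0.04 ] [341.9 233.7]
[0.556 0.303 0.008] [323.  222.2]
[0.49  0.228 0.008] [299.1 240. ]
[0.582 0.214 0.026] [334.  237.1]
[0.582 0.214 0.009] [334.  242.1]
```

View pics/c4.png

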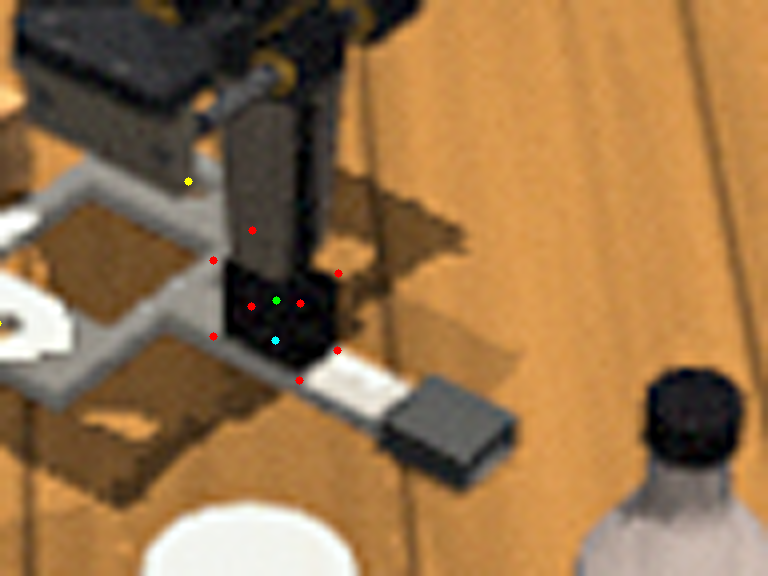

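The crop shows the grey fingers ending at the block's top edge, around crop row 260–285. The real tips therefore seem to stand about 30 mm higher than the tool pose says, so I'll open the fingers here and find them.

Request:
{"fn": "jog_arm", "kwargs": {
  "motion": [0,0,0,0,0,0,60,0,0,0,0,0,0,60,0,0,0,0,0,0,60,0,0,0,0,0,0,60,0,0,0,0,0,0,60,0,0,0,0,0,0,60,0,0,0,0,0,0,60,0,0,0,0,0,0,60]
}}

```text
time: 9.4
ee_pos: [0.5815, 0.2142, 0.0262]
ee_rot: [[-0.752, 0.659, -0.0], [0.659, 0.752, -0.0], [0.0, -0.0, -1.0]]
contact_force: [-0.1, 0.3, 0.9]
width: 0.0564
finger_force: 0.0
```

Run:
```python
from h import *
a=cam("side");w=cam("wrist")
im=np.zeros((560,800,3),np.uint8)
im[:280,:400]=cv2.resize(a["pixels"][195:265,290:390],(400,280),interpolation=cv2.INTER_CUBIC)
im[:480,400:]=cv2.resize(w["pixels"][150:390,220:420],(400,480))
cv2.imwrite("pics/c5.png",im[:,:,::-1]); print(manip.sense()["width"])
```

```text
0.06004335486061638
```

View pics/c5.png

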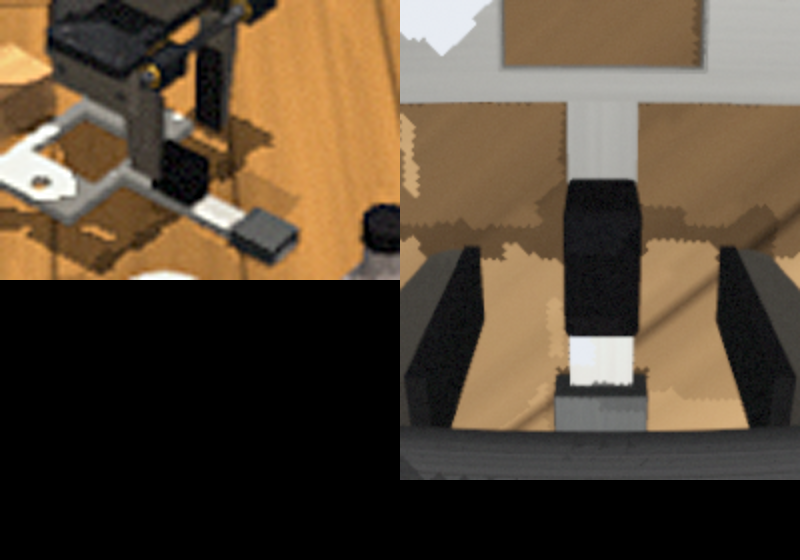

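The wrist crop shows the inner fingertip corners at about (260,273) and (379,273). With a 60 mm gap, that puts the tips 0.173 m below the camera, or z ≈ 0.041. The fingertips really stand about 15 mm behind the reported TCP, not 17 mm ahead of it. I'll go down about 30 mm more, carefully.

Request:
{"fn": "jog_arm", "kwargs": {
  "motion": [0,0,0.01,0,0,0,60,0,0,0.02,0,0,0,60,0,0,0.03,0,0,0,60,0,0,0.04,0,0,0,60,0,0,0.05,0,0,0,60,0,0,0.056,0,0,0,60,0,0,0.06,0,0,0,60,0,0,0.06,0,0,0,5]
}}

```text
time: 10.17
ee_pos: [0.5811, 0.2141, -0.0045]
ee_rot: [[-0.752, 0.659, -0.001], [0.659, 0.752, -0.0], [0.001, -0.001, -1.0]]
contact_force: [0.2, -0.5, 0.1]
width: 0.0554
finger_force: 0.0
```

Request:
{"fn": "jog_arm", "kwargs": {
  "motion": [0,0,0,0,0,0,5,0,0,0,0,0,0,5,0,0,0,0,0,0,5,0,0,0,0,0,0,5,0,0,0,0,0,0,5,0,0,0,0,0,0,5,0,0,0,0,0,0,5,0,0,0,0,0,0,5]
}}

```text
time: 10.83
ee_pos: [0.5817, 0.2143, -0.0036]
ee_rot: [[-0.752, 0.66, 0.0], [0.66, 0.752, 0.0], [-0.0, 0.0, -1.0]]
contact_force: [0.4, 0.1, 1.6]
width: 0.0194
finger_force: 30.0
```

Gripped at 19.4 mm and 30 N, with the frame's underside 3.6 mm above the reported TCP z. Now the lift.

Request:
{"fn": "jog_arm", "kwargs": {
  "motion": [0,0,-0.02,0,0,0,5,0,0,-0.06,0,0,0,5,0,0,-0.12,0,0,0,5,0,0,-0.19,0,0,0,5,0,0,-0.27,0,0,0,5,0,0,-0.35,0,0,0,5,0,0,-0.42,0,0,0,5,0,0,-0.46,0,0,0,5]
}}

```text
time: 11.5
ee_pos: [0.5827, 0.2144, 0.2316]
ee_rot: [[-0.752, 0.659, 0.006], [0.659, 0.752, 0.001], [-0.004, 0.004, -1.0]]
contact_force: [2.2, 0.6, -2.9]
width: 0.02
finger_force: 30.0
```

Run:
```python
from h import *
s=manip.sense();print(s["width"],s["finger_force"],s["contact_force"],s["qpos"])
mv([.642,-.245,.225],88)
```

```text
0.020009490349141734 29.995940923690796 [ 2.15359968  0.56219456 -2.88330733] [ 9.07410715e+00  1.43329110e+01  8.13910136e+01 -6.93414269e-03
  8.39416393e+01 -3.96754938e+01]
shift [-0.695  -0.6127  0.0131] turn [ 0.0056  0.0099 -1.3083] | dist 0.4633
```

Request:
{"fn": "jog_arm", "kwargs": {
  "motion": [-0.03,-0.03,0,0,0,-0.1,5,-0.09,-0.08,0,0,0,-0.25,5,-0.16,-0.14,0,0,0,-0.4,5,-0.24,-0.21,0,0,0,-0.55,5,-0.32,-0.28,0,0,0,-0.7,5,-0.39,-0.34,0,0,0,-0.85,5,-0.44,-0.38,0,0,0,-0.95,5,-0.46,-0.4,0,0,0,-1,5]
}}

```text
time: 12.17
ee_pos: [0.6218, -0.0904, 0.2258]
ee_rot: [[-0.981, 0.194, -0.002], [0.194, 0.981, -0.0], [0.001, -0.0, -1.0]]
contact_force: [0.5, -0.6, -3.8]
width: 0.0196
finger_force: 30.0
```

Run:
```python
from h import *
s=manip.sense();print(np.array(s["ee_pos"]).round(4),s["finger_force"])
w=cam("wrist");t=cam("top");save(w,"w6.png")
D={}
for n,z in (("pin_a",.107),("knob_grip",.145),("stop_post",.118)):
    for c,p in(("w",w),("t",t)):
        for q in manip.tip_of(p,n)[:3]: print(n,c,np.round(q["at"],1),round(q["confidence"],2),atz(ray(p,q["at"]),z).round(4), atz(ray(p,q["at"]),.085).round(4) if n=="pin_a" else "")
mv([.642,-.245,.225],88)
```

```text
[ 0.6218 -0.0904  0.2258] 29.995946288108826
pin_a w [105.3 202.1] 0.75 [ 0.5575 -0.284   0.107 ] [ 0.5583 -0.2989  0.085 ]
pin_a w [192.5 176.8] 0.64 [ 0.5562 -0.1893  0.107 ] [ 0.5569 -0.1974  0.085 ]
pin_a t [503.1 229.9] 0.67 [ 0.5569 -0.2985  0.107 ] [ 0.5595 -0.3053  0.085 ]
pin_a t [446.6 233.4] 0.61 [ 0.5526 -0.189   0.107 ] [ 0.5551 -0.1936  0.085 ]
pin_a t [427.3 236. ] 0.42 [ 0.5483 -0.1514  0.107 ] [ 0.5507 -0.1552  0.085 ]
knob_grip w [113.2 200.7] 0.68 [ 0.5569 -0.25    0.145 ] 
knob_grip t [480.6 225.8] 0.78 [ 0.5611 -0.2452  0.145 ] 
knob_grip t [409.  181.5] 0.27 [ 0.6492 -0.1143  0.145 ] 
stop_post w [104.8 328.4] 0.56 [ 0.6805 -0.3294  0.118 ] 
stop_post t [520.3 161.3] 0.69 [ 0.6895 -0.3358  0.118 ] 
stop_post t [201.9 282.6] 0.27 [0.4663 0.2875 0.118 ] 
shift [-0.1002 -0.3039  0.002 ] turn [ 0.0007 -0.0011 -0.3053] | dist 0.16
```

View pics/w6.png

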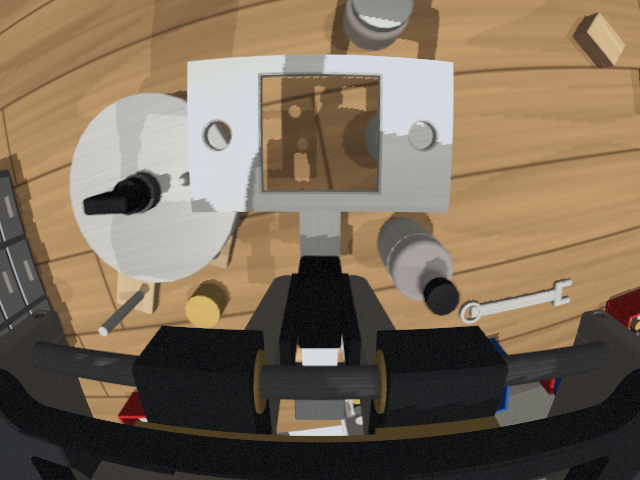

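The wrist view shows the knob hub at (145,190) with its bar pointing left to (85,207), which hides the far pin. The near pin is at about (185,178) by the plate's edge, and the post top is at (104,329). I'll raise the camera over the axis so both pins show through the window.

Run:
```python
from h import *
mv([.636,-.246,.29],92)
```

```text
shift [-0.0887 -0.3081 -0.1279] turn [ 0.0007 -0.001  -0.4386] | dist 0.1726
```

Request:
{"fn": "jog_arm", "kwargs": {
  "motion": [-0.01,-0.03,-0.03,0,0,-0.06,5,-0.025,-0.09,-0.07,0,0,-0.13,5,-0.045,-0.16,-0.11,0,0,-0.2,5,-0.065,-0.22,-0.128,0,0,-0.28,5,-0.08,-0.28,-0.128,0,0,-0.36,5,-0.089,-0.308,-0.128,0,0,-0.44,5,-0.089,-0.308,-0.128,0,0,-0.44,5,-0.089,-0.308,-0.128,0,0,-0.44,5]
}}

```text
time: 13.23
ee_pos: [0.6361, -0.2468, 0.2897]
ee_rot: [[-0.999, -0.033, -0.001], [-0.033, 0.999, 0.001], [0.001, 0.001, -1.0]]
contact_force: [0.1, 0.3, -2.8]
width: 0.0199
finger_force: 30.0
```

Run:
```python
from h import *
s=manip.sense();print(np.array(s["ee_pos"]).round(4),s["finger_force"])
w=cam("wrist");save(w,"w7.png")
c=cv2.resize(w["pixels"][50:290,160:480],(800,600),interpolation=cv2.INTER_CUBIC);cv2.imwrite("pics/w7c.png",c[:,:,::-1])
for n in("pin_a","knob_grip","hole_a","stop_post"):
    for q in manip.tip_of(w,n)[:3]: print(n,np.round(q["at"],1),round(q["confidence"],2),atz(ray(w,q["at"]),{"pin_a":.085,"knob_grip":.145,"hole_a":s["ee_pos"][2]+.0036,"stop_post":.118}[n]).round(4))
```

```text
[ 0.6361 -0.2468  0.2897] 29.995660185813904
pin_a [367.7 135.7] 0.86 [ 0.5565 -0.1987  0.085 ]
pin_a [271.7 135.4] 0.81 [ 0.5596 -0.2995  0.085 ]
knob_grip [318.8 133.5] 0.62 [ 0.5569 -0.2501  0.145 ]
hole_a [417.3 134.9] 0.91 [ 0.5559 -0.2006  0.2933]
hole_a [219.6 137.1] 0.59 [ 0.5603 -0.2999  0.2933]
hole_a [321.1 386.1] 0.46 [ 0.7063 -0.2437  0.2933]
stop_post [236.  255.8] 0.93 [ 0.6825 -0.3319  0.118 ]
```

View pics/w7c.png

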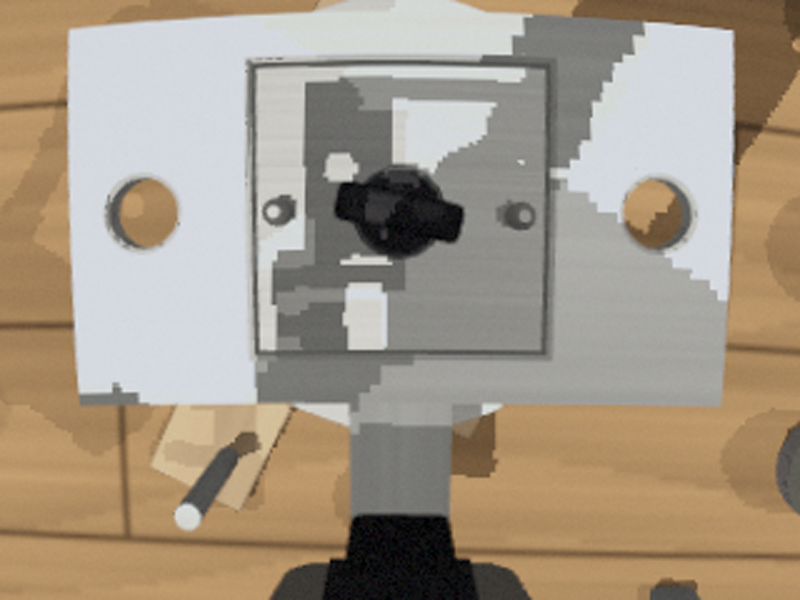

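The wrist crop shows the holes at crop (142,213) and (658,213), and the pin feet at (285,209) and (517,215), both pairs centred at crop x ≈ 400. The bar knob sits in the middle of the window, and the post top is at (188,517). The frame is within about 1 mm and 1° of the pins, so I'll descend to just above them.

Request:
{"fn": "jog_arm", "kwargs": {
  "motion": [0,0,0.03,0,0,0,5,0,0,0.08,0,0,0,5,0,0,0.14,0,0,0,5,0,0,0.2,0,0,0,5,0,0,0.26,0,0,0,5,0,0,0.31,0,0,0,5,0,0,0.34,0,0,0,5,0,0,0.355,0,0,0,5]
}}

```text
time: 14.15
ee_pos: [0.6344, -0.2455, 0.1092]
ee_rot: [[-0.999, -0.035, -0.005], [-0.035, 0.999, 0.003], [0.004, 0.003, -1.0]]
contact_force: [0.3, 0.4, -4.4]
width: 0.0196
finger_force: 30.0
```

Run:
```python
from h import *
s=manip.sense();print(np.array(s["ee_pos"]).round(4),s["finger_force"],s["contact_force"])
w=cam("wrist");save(w,"w8.png")
for n in("pin_a","hole_a"):
    for q in manip.tip_of(w,n)[:3]: print(n,np.round(q["at"],1),round(q["confidence"],2),atz(ray(w,q["at"]),{"pin_a":.085,"hole_a":s["ee_pos"][2]+.0036}[n]).round(4))
g=cv2.cvtColor(w["pixels"],cv2.COLOR_RGB2GRAY)
for u0 in(195,395): 
    print(g[112:160:3,u0:u0+50:2]) if 0 else None
```

```text
[ 0.6344 -0.2455  0.1092] 29.99594897031784 [ 0.26809499  0.42180938 -4.40460418]
pin_a [234.3 137.3] 0.86 [ 0.5589 -0.2974  0.085 ]
pin_a [405.6 140.4] 0.66 [ 0.5573 -0.1988  0.085 ]
hole_a [218.7 134.7] 0.85 [ 0.5575 -0.2993  0.1128]
hole_a [415.3 136. ] 0.6 [ 0.5548 -0.2004  0.1128]
```

Request:
{"fn": "jog_arm", "kwargs": {
  "motion": [0,0.002,0,0,0,0,5,0,0.002,0,0,0,0,5,0,0.002,0.01,0,0,0,5,0,0.002,0.018,0,0,0,5,0,0.002,0.026,0,0,0,5,0,0.002,0.034,0,0,0,5,0,0.002,0.04,0,0,0,5,0,0.002,0.04,0,0,0,5]
}}

```text
time: 14.97
ee_pos: [0.6355, -0.2463, 0.0915]
ee_rot: [[-0.999, -0.034, -0.001], [-0.034, 0.999, 0.001], [0.001, 0.001, -1.0]]
contact_force: [0.0, 0.0, -3.3]
width: 0.0197
finger_force: 30.0
```

Run:
```python
from h import *
s=manip.sense();print(np.array(s["ee_pos"]).round(4),s["finger_force"],s["contact_force"],s["torque"])
w=cam("wrist");save(w,"w9.png")
for n in("pin_a","hole_a"):
    for q in manip.tip_of(w,n)[:3]: print(n,np.round(q["at"],1),round(q["confidence"],2),atz(ray(w,q["at"]),{"pin_a":.1,"hole_a":s["ee_pos"][2]+.0036}[n]).round(4))
```

```text
[ 0.6355 -0.2463  0.0915] 29.995916783809662 [ 0.03695793  0.02251544 -3.30798336] [0.03573663 0.00237149 0.04669943]
pin_a [414.4 132.8] 0.94 [ 0.5545 -0.203   0.1   ]
pin_a [223.3 135.9] 0.61 [ 0.5592 -0.2962  0.1   ]
hole_a [218.3 135.2] 0.8 [ 0.5588 -0.3001  0.0951]
hole_a [419. 135.] 0.74 [ 0.5553 -0.1993  0.0951]
hole_a [226.2 138.1] 0.57 [ 0.5603 -0.296   0.0951]
```

The frame is about 12 mm onto the pins with no contact load. Now for the last of the seating.

Request:
{"fn": "jog_arm", "kwargs": {
  "motion": [0,0,0.004,0,0,0,5,0,0,0.008,0,0,0,5,0,0,0.012,0,0,0,5,0,0,0.016,0,0,0,5,0,0,0.02,0,0,0,5,0,0,0.022,0,0,0,5,0,0,0.022,0,0,0,5,0,0,0.022,0,0,0,5]
}}

```text
time: 15.78
ee_pos: [0.6361, -0.2465, 0.0817]
ee_rot: [[-0.999, -0.034, 0.0], [-0.034, 0.999, -0.0], [-0.0, -0.0, -1.0]]
contact_force: [-0.7, -0.4, -4.4]
width: 0.0201
finger_force: 30.0
```

Request:
{"fn": "jog_arm", "kwargs": {
  "motion": [0,0,0.001,0,0,0,5,0,0,0.002,0,0,0,5,0,0,0.003,0,0,0,5,0,0,0.004,0,0,0,5,0,0,0.004,0,0,0,5,0,0,0.004,0,0,0,5,0,0,0.004,0,0,0,5,0,0,0.004,0,0,0,5]
}}

```text
time: 16.45
ee_pos: [0.6365, -0.247, 0.0814]
ee_rot: [[-0.999, -0.034, 0.001], [-0.034, 0.999, -0.001], [-0.001, -0.001, -1.0]]
contact_force: [-3.4, 0.1, 5.5]
width: 0.0197
finger_force: 30.0
```

Contact at exactly the predicted home height (0.0814). Release and rise.

Request:
{"fn": "jog_arm", "kwargs": {
  "motion": [0,0,-0.003,0,0,0,50,0,0,-0.003,0,0,0,50,0,0,-0.003,0,0,0,50,0,0,-0.003,0,0,0,50,0,0,-0.01,0,0,0,50,0,0,-0.05,0,0,0,50,0,0,-0.12,0,0,0,50,0,0,-0.2,0,0,0,50]
}}

```text
time: 17.12
ee_pos: [0.6344, -0.2455, 0.178]
ee_rot: [[-0.999, -0.034, -0.005], [-0.034, 0.999, 0.003], [0.005, 0.003, -1.0]]
contact_force: [-0.5, -0.2, 0.3]
width: 0.0502
finger_force: 0.0
```

Run:
```python
from h import *
s=manip.sense();print(np.array(s["ee_pos"]).round(4),s["width"])
w=cam("wrist");save(w,"w10.png")
for n,z in(("frame_grip",.109),("hole_a",.085),("frame_tail",.089),("knob_grip",.145),("stop_post",.118)):
    for q in manip.tip_of(w,n)[:3]: print(n,np.round(q["at"],1),round(q["confidence"],2),atz(ray(w,q["at"]),z).round(4))
k=manip.trace(w,"knob_grip")
for q in k[:1]:
    m=q["mask"];yy,xx=np.nonzero(m);C=np.cov(xx,yy);v=np.linalg.eigh(C);print(q["at"],m.sum(),v[0],v[1][:,1])
```

```text
[ 0.6344 -0.2455  0.178 ] 0.050202347565744175
frame_grip [316.1 247.7] 0.66 [ 0.637  -0.2479  0.109 ]
hole_a [382.8 136.2] 0.91 [ 0.5548 -0.2003  0.085 ]
hole_a [249.2 138.3] 0.58 [ 0.5597 -0.3012  0.085 ]
frame_tail [319.8 317.6] 0.9 [ 0.7042 -0.2428  0.089 ]
frame_tail [571.8  44.1] 0.53 [ 0.4516 -0.0303  0.089 ]
knob_grip [318.7 133.5] 0.91 [ 0.5559 -0.2488  0.145 ]
knob_grip [318.5 249.2] 0.61 [ 0.6269 -0.2465  0.145 ]
[316.2, 134.2] 2590 [116.69678439 385.34194287] [-0.97997407 -0.19912515]
```

The holes are at the pin feet and the tail points to about +2.5° world. The knob bar is at about 82° (knob ≈ 0.17 rad) and the drive's x axis at about -25.5°. I'll grip the bar with tool y at -8° and turn it about 108° clockwise.

Run:
```python
from h import *
mv([.5575,-.2495,.18],62); print(manip.sense()["qpos"])
```

```text
shift [ 0.1552 -0.0019 -0.0045] turn [ 0.0022 -0.0066  0.998 ] | dist 0.0776
[-3.13091631e+01  2.55194748e+01  7.34073552e+01  9.53859627e-04
  8.12796991e+01 -1.23250056e+02]
```

Request:
{"fn": "jog_arm", "kwargs": {
  "motion": [0.04,0,0,0,0,0.2,50,0.08,0,0,0,0,0.4,50,0.12,0,0,0,0,0.6,50,0.155,0,0,0,0,0.8,50,0.155,0,0,0,0,1,50,0.155,0,0,0,0,1,50,0.155,0,0,0,0,1,50,0.155,0,0,0,0,1,50]
}}

```text
time: 18.13
ee_pos: [0.5585, -0.2489, 0.1788]
ee_rot: [[-0.884, 0.468, -0.001], [0.468, 0.884, 0.001], [0.001, 0.0, -1.0]]
contact_force: [0.6, 0.7, 0.3]
width: 0.0501
finger_force: 0.0
```

Request:
{"fn": "jog_arm", "kwargs": {
  "motion": [0,0,0,0,0,0.2,50,0,0,0,0,0,0.4,50,0,0,0,0,0,0.6,50,0,0,0,0,0,0.8,50,0,0,0,0,0,1,50,0,0,0,0,0,1,50,0,0,0,0,0,1,50,0,0,0,0,0,1,50]
}}

```text
time: 18.8
ee_pos: [0.5587, -0.249, 0.1794]
ee_rot: [[-0.532, 0.847, -0.0], [0.847, 0.532, 0.0], [0.0, -0.0, -1.0]]
contact_force: [-0.3, -0.3, 0.6]
width: 0.0501
finger_force: 0.0
```

Request:
{"fn": "jog_arm", "kwargs": {
  "motion": [0,0,0,0,0,0.2,50,0,0,0,0,0,0.4,50,0,0,0,0,0,0.6,50,0,0,0,0,0,0.8,50,0,0,0,0,0,1,50,0,0,0,0,0,1,50,0,0,0,0,0,1,50,0,0,0,0,0,1,50]
}}

```text
time: 19.47
ee_pos: [0.5586, -0.2491, 0.1796]
ee_rot: [[-0.038, 0.999, -0.0], [0.999, 0.038, 0.0], [0.0, -0.0, -1.0]]
contact_force: [-0.2, 0.4, 1.0]
width: 0.0497
finger_force: 0.0
```

Run:
```python
from h import *
s=manip.sense();print(np.array(s["ee_pos"]).round(4),s["qpos"][5])
w=cam("wrist");save(w,"w11.png")
for n,z in(("hole_a",.085),("knob_grip",.145)):
    for q in manip.tip_of(w,n)[:3]: print(n,np.round(q["at"],1),round(q["confidence"],2),atz(ray(w,q["at"]),z).round(4))
k=manip.trace(w,"knob_grip")[0];yy,xx=np.nonzero(k["mask"])
P=np.array([atz(ray(w,(x,y)),.15)[:2] for x,y in zip(xx[::5],yy[::5])]);v=np.linalg.eigh(np.cov(P.T));print(P.mean(0),np.sqrt(v[0])*3.46,np.degrees(np.arctan2(*v[1][::-1,1])))
mv([.5575,-.2495,.18],-8);mv([.5575,-.2495,.113],-8)
```

```text
[ 0.5586 -0.2491  0.1796] -37.4875215060505
hole_a [315.8 166.1] 0.77 [ 0.5527 -0.1966  0.085 ]
hole_a [316.5 294.4] 0.68 [ 0.557  -0.3019  0.085 ]
knob_grip [320.4 256. ] 0.75 [ 0.5581 -0.2481  0.145 ]
[ 0.55683763 -0.24604067] [0.02203877 0.04908915] 86.12076355426322
shift [-0.0006 -0.0022 -0.0007] turn [-0.      0.      0.3339] | dist 0.0012
shift [-0.0006 -0.0022  0.1333] turn [-0.      0.      0.3339] | dist 0.0667
```

Request:
{"fn": "jog_arm", "kwargs": {
  "motion": [0,-0.001,0.01,0,0,0.15,50,0,-0.001,0.03,0,0,0.28,50,0,-0.001,0.06,0,0,0.28,50,0,-0.001,0.09,0,0,0.28,50,0,-0.001,0.115,0,0,0.28,50,0,-0.001,0.13,0,0,0.28,50,0,-0.001,0.133,0,0,0.28,50,0,-0.001,0.133,0,0,0.28,5]
}}

```text
time: 20.33
ee_pos: [0.5579, -0.249, 0.1128]
ee_rot: [[0.112, 0.994, -0.001], [0.994, -0.112, 0.001], [0.0, -0.001, -1.0]]
contact_force: [0.2, 0.3, 0.4]
width: 0.0451
finger_force: 0.0
```

Request:
{"fn": "jog_arm", "kwargs": {
  "motion": [0,0,0,0,0,0,5,0,0,0,0,0,0,5,0,0,0,0,0,0,5,0,0,0,0,0,0,5,0,0,0,0,0,0,5,0,0,0,0,0,0,5,0,0,0,0,0,0,5,0,0,0,0,0,0,5]
}}

```text
time: 21.0
ee_pos: [0.5587, -0.2493, 0.1137]
ee_rot: [[0.112, 0.994, 0.001], [0.994, -0.112, -0.001], [-0.0, 0.001, -1.0]]
contact_force: [2.0, 0.4, 2.8]
width: 0.014
finger_force: 29.9
```

Gripped the bar at 14 mm. Turning clockwise in stages.

Request:
{"fn": "jog_arm", "kwargs": {
  "motion": [0,0,0,0,0,0.1,5,0,0,0,0,0,0.22,5,0,0,0,0,0,0.35,5,0,0,0,0,0,0.48,5,0,0,0,0,0,0.61,5,0,0,0,0,0,0.74,5,0,0,0,0,0,0.87,5,0,0,0,0,0,1,5]
}}

```text
time: 21.67
ee_pos: [0.5588, -0.2494, 0.1138]
ee_rot: [[0.597, 0.802, 0.002], [0.802, -0.597, -0.001], [0.0, 0.002, -1.0]]
contact_force: [1.9, 0.6, 2.1]
width: 0.0137
finger_force: 29.9
```

Request:
{"fn": "jog_arm", "kwargs": {
  "motion": [0,0,0,0,0,0.1,5,0,0,0,0,0,0.22,5,0,0,0,0,0,0.35,5,0,0,0,0,0,0.48,5,0,0,0,0,0,0.61,5,0,0,0,0,0,0.74,5,0,0,0,0,0,0.87,5,0,0,0,0,0,1,5]
}}

```text
time: 22.33
ee_pos: [0.5588, -0.2495, 0.1138]
ee_rot: [[0.918, 0.397, 0.002], [0.397, -0.918, -0.001], [0.001, 0.001, -1.0]]
contact_force: [2.2, -1.3, 1.2]
width: 0.0137
finger_force: 29.9
```

Run:
```python
from h import *
s=manip.sense();print(np.array(s["ee_pos"]).round(4),s["torque"],s["contact_force"],s["qpos"][5])
t=cam("top");w=cam("wrist");a=cam("side");save(w,"w12.png");save(t,"t12.png")
for c,p in(("w",w),("t",t),("s",a)):
  for n,z in(("hole_a",.085),("frame_tail",.089),("frame_grip",.109),("stop_post",.118)):
    for q in manip.tip_of(p,n)[:2]: print(c,n,np.round(q["at"],1),round(q["confidence"],2),atz(ray(p,q["at"]),z).round(4))
```

```text
[ 0.5588 -0.2495  0.1138] [-0.0489165  -0.25094821  0.11117148] [ 2.21356509 -1.28770923  1.23554367] 31.265659203915487
w hole_a [367.9 315. ] 0.9 [ 0.5356 -0.294   0.085 ]
w hole_a [264.3 202.5] 0.82 [ 0.5786 -0.205   0.085 ]
w frame_tail [502.  111.4] 0.77 [ 0.6904 -0.3145  0.089 ]
w frame_grip [429.8 184.9] 0.77 [ 0.6282 -0.2841  0.109 ]
w stop_post [546.7 135.3] 0.81 [ 0.6845 -0.3334  0.118 ]
t hole_a [500.5 242.6] 0.79 [ 0.5344 -0.2988  0.085 ]
t hole_a [452.8 218.8] 0.67 [ 0.5841 -0.2072  0.085 ]
t frame_tail [503.6 164.1] 0.92 [ 0.6916 -0.3124  0.089 ]
t frame_tail [345.6 299.8] 0.72 [0.4279 0.0103 0.089 ]
t frame_grip [494.4 193.4] 0.95 [ 0.6289 -0.285   0.109 ]
s hole_a [322.8 382.8] 0.67 [ 0.5353 -0.2937  0.085 ]
s hole_a [343.1 345.8] 0.57 [ 0.5787 -0.2054  0.085 ]
s frame_tail [325.8 383.9] 0.22 [ 0.5407 -0.2994  0.089 ]
s frame_grip [372.6 370.2] 0.72 [ 0.6282 -0.2869  0.109 ]
s stop_post [408.5 385.9] 0.76 [ 0.6879 -0.3315  0.118 ]
```

The tail is at -26° and the torque is 0.11 N m, so the frame is braced on the post. The bar is at +23.4°, which leaves about 50°.

Request:
{"fn": "jog_arm", "kwargs": {
  "motion": [0,0,0,0,0,0.1,5,0,0,0,0,0,0.22,5,0,0,0,0,0,0.35,5,0,0,0,0,0,0.48,5,0,0,0,0,0,0.61,5,0,0,0,0,0,0.74,5,0,0,0,0,0,0.87,5,0,0,0,0,0,1,5]
}}

```text
time: 23.75
ee_pos: [0.5588, -0.2496, 0.1138]
ee_rot: [[0.993, -0.115, 0.002], [-0.115, -0.993, -0.001], [0.002, 0.001, -1.0]]
contact_force: [5.1, -0.9, 3.8]
width: 0.0137
finger_force: 29.9
```

Request:
{"fn": "jog_arm", "kwargs": {
  "motion": [0,0,0,0,0,0.1,5,0,0,0,0,0,0.2,5,0,0,0,0,0,0.3,5,0,0,0,0,0,0.4,5,0,0,0,0,0,0.5,5,0,0,0,0,0,0.6,5,0,0,0,0,0,0.67,5,0,0,0,0,0,0.67,5]
}}

```text
time: 24.42
ee_pos: [0.5587, -0.2496, 0.1138]
ee_rot: [[0.894, -0.448, 0.002], [-0.448, -0.894, -0.001], [0.002, 0.0, -1.0]]
contact_force: [4.7, -0.6, 3.3]
width: 0.0138
finger_force: 29.9
```

Run:
```python
from h import *
s=manip.sense();y=np.array(s["ee_rot"])[:,1];print(np.array(s["ee_pos"]).round(4),s["torque"],"bar",np.degrees(np.arctan2(y[1],y[0]))+90)
w=cam("wrist")
r=[(n,np.round(q["at"],1),round(q["confidence"],2),atz(ray(w,q["at"]),z).round(4)) for n,z in(("hole_a",.085),("frame_tail",.089),("frame_grip",.109),("stop_post",.118)) for q in manip.tip_of(w,n)[:2]]
for q in r: print(*q)
```

```text
[ 0.5587 -0.2496  0.1138] [-0.12907433 -0.69501882 -0.00361973] bar -26.636106241466706
hole_a [238.3 258. ] 0.6 [ 0.5821 -0.2052  0.085 ]
hole_a [398.6 258.1] 0.6 [ 0.5371 -0.295   0.085 ]
frame_tail [316.4  15.6] 0.88 [ 0.6904 -0.3144  0.089 ]
frame_grip [321.8 133.9] 0.86 [ 0.626  -0.2855  0.109 ]
stop_post [315.5  16.3] 0.4 [ 0.6814 -0.3097  0.118 ]
```

The bar is in line with the tail (-26.6° for both). A small extra nudge keeps the tail pressed on the post, then release and rise.

Request:
{"fn": "jog_arm", "kwargs": {
  "motion": [0,0,0,0,0,0.02,5,0,0,0,0,0,0.04,5,0,0,0,0,0,0.05,5,0,0,0,0,0,0.05,5,0,0,0,0,0,0.05,20,0,0,0,0,0,0.05,30,0,0,0,0,0,0.05,40,0,0,0,0,0,0.05,40]
}}

```text
time: 25.33
ee_pos: [0.5569, -0.2486, 0.112]
ee_rot: [[0.882, -0.47, -0.003], [-0.47, -0.882, 0.001], [-0.003, 0.0, -1.0]]
contact_force: [-0.1, -1.2, -0.5]
width: 0.038
finger_force: 0.0
```

Request:
{"fn": "jog_arm", "kwargs": {
  "motion": [0,0,0,0,0,0,40,0,0,0,0,0,0,40,0,0,-0.02,0,0,0,40,0,0,-0.06,0,0,0,40,0,0,-0.12,0,0,0,40,0,0,-0.2,0,0,0,40,0,0,-0.28,0,0,0,40,0,0,-0.34,0,0,0,40]
}}

```text
time: 26.0
ee_pos: [0.5586, -0.2495, 0.288]
ee_rot: [[0.882, -0.47, 0.003], [-0.47, -0.882, -0.003], [0.004, 0.001, -1.0]]
contact_force: [0.4, -0.9, 1.6]
width: 0.0399
finger_force: 0.0
```

Run:
```python
from h import *
s=manip.sense();print(np.array(s["ee_pos"]).round(4),s["width"])
w=cam("wrist");save(w,"w13.png")
for n,z in(("hole_a",.085),("frame_tail",.089),("frame_grip",.109),("stop_post",.118),("knob_grip",.145)):
    for q in manip.tip_of(w,n)[:2]: print(n,np.round(q["at"],1),round(q["confidence"],2),atz(ray(w,q["at"]),z).round(4))
c=cv2.resize(w["pixels"][40:340,160:560],(800,600));cv2.imwrite("pics/w13c.png",c[:,:,::-1])
```

```text
[ 0.5586 -0.2495  0.288 ] 0.0398989827698589
hole_a [364.3 207.1] 0.88 [ 0.5359 -0.2927  0.085 ]
hole_a [268.1 208.5] 0.78 [ 0.5833 -0.2005  0.085 ]
frame_tail [316.8  68.7] 0.71 [ 0.6893 -0.3166  0.089 ]
frame_tail [260.   89.8] 0.23 [ 0.6981 -0.2548  0.089 ]
frame_grip [319.4 136.6] 0.97 [ 0.6247 -0.2853  0.109 ]
stop_post [335.1  60.2] 0.81 [ 0.6838 -0.3336  0.118 ]
knob_grip [322.6 219.9] 0.73 [ 0.5566 -0.2524  0.145 ]
```

View pics/w13c.png

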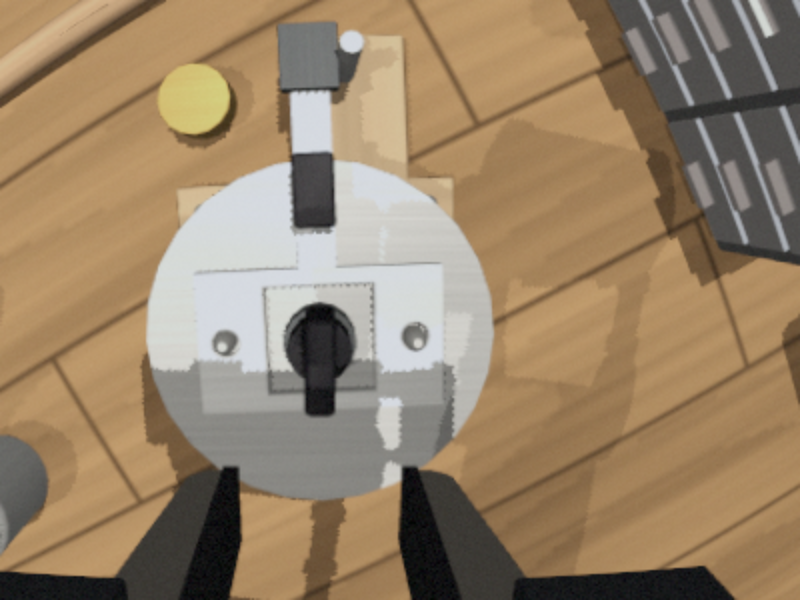

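The final view shows the frame flat on both pins, which come through the holes at crop (225,343) and (415,337). The end block at (308,57) touches the post at (351,42), the bar (320,360) lies along the tail, and the bush is undisturbed. Handing in.

```bash
python3 -c "
from bench import manip
print(manip.close_job())"
```

```text
the job is handed in; nothing more can be done
None
```

The frame hangs home and flat on both pins with its tail against the stop post, the knob bar is in line with the tail to within about 2°, nothing else on the bench was touched, and the job was handed in at about 26 s.

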